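Pin the stop block of a welding fixture with the fitting dowel

TASK

Push the stop block along the fixture's track until it is fully home against the end stop. Then take from the stand the dowel that fits the block's hole, stand it in the hole, and press it straight in until its top is flush with the block. Leave the other two dowels where they stand.

Things in the scene. Friction and masses are not known exactly. Their poses are not given: they have to be found in the camera images.
- fixture: Fixed dark steel base, 200 x 90 x 32 mm; origin at the centre of its underside, x axis = slide direction, towards the end stop (bar across its end, 22 mm high, inner face at x = +75 mm). Two guide strips 6 mm high run along its sides, 59 mm apart. An unchamfered blind hole (23 mm wide, 26 mm deep) at x = +40 mm, y = 0 lies under the block's hole once the block is home.
- stop_block (a joint): Travel of the stop block along the fixture's +x, m: 0 farthest from the end stop, 0.060 fully home, where its hole lies over the blind hole. Friction about 3 N; it stays where it is left.
- block_hole (a point): Centre of the mouth of the stop block's vertical through hole, in its top face, 56 mm above the table; x axis = slide direction. Block: bright steel, 70 mm along the slide x 56 mm wide x 24 mm high on the base; hole in its middle, 21.5 mm wide, unchamfered. It cannot lift off its track.
- push_face (a point): Centre of the block's rear upright face (away from the end stop), 12 mm above the base's top: push here along the fixture's +x. Behind it the channel is empty.
- dowel_mid (a point): Centre of the fitting dowel: steel, 20 mm diameter, 50 mm long, about 0.12 kg, upright in the stand, foot slightly bevelled; z = its axis. With the block home it drops in until it stands 8 mm proud; the last 8 mm are a tight fit: press its top with closed fingers, 8 to 12 N straight down, until it bottoms flush with the block's top. It then stays.
- thin_dowel_mid (a point): Centre of the too thin dowel, 14 mm diameter, 50 mm long, in the same stand.
- thick_dowel_mid (a point): Centre of the too thick dowel, 26 mm diameter, 50 mm long, in the same stand.
- dowel_stand: Fixed dark steel stand, 200 x 56 x 14 mm, origin at the centre of its underside. Three round recesses (32 mm wide, 8 mm deep) 65 mm apart along its own x axis hold the three dowels, in any order; the dowels' feet are 6 mm above the table and their tops 56 mm.
Mind the look-alikes: they are no part of the job. Leave any black or green look-alike of the part that bears dowel_mid alone.

How it is judged:
By the outcome, as a careful person would: the job done as asked, in the order asked, and still so for the second after the job is handed in, with the robot touching nothing.
It also fails if it takes over 61 s, if anything falls off the work surface, if the arm or the gripper's body presses on something with over 40 N, if the wrist force passes 120 N, or if a joint passes its speed limit or range.

ROBOT

A 6-joint arm with a two-finger parallel gripper is mounted at the origin on a cart in front of the work surface, level with it; the furniture and walls round the work are solid. World frame = base frame: x ahead of the robot, y to its left, z up, the work surface at z = 0. Lengths are in m, angles in degrees, forces in N, time in s.
With the tool pointing down it reaches from about 0.35 to 0.875 m from the base axis. Payload 4.2 kg.
Tool frame: the origin (TCP) lies at the centre of the arm's flange, where the gripper is bolted on; the fingertips stand 182 mm ahead of it and the grasp point (between the pads) lies 164 mm ahead of it (r.nose_length is the distance from the TCP to the fingertips, in m); z points along the fingers, y is the line along which they close (so a half turn about z gives the same grasp; the last joint's range is limited). The gripper opens to 87 mm and grips with 3 to 60 N. Pads are 19 mm wide; open, the fingers measure 117 mm over their backs; the gripper's body (75 mm by 190 mm) begins 51 mm behind the grasp point.
Start: joints at [90.275, 22.042, 0.453, 0, -68.411, -14.817], TCP at [0.157, 0.605, 0.405] pointing down, gripper open.
Joint ranges: [-179.83, 179.83], [-69.29, 118.12], [-61.27, 80.66], [-181.25, 117.63], [-171.15, -9.14], [-177.46, 177.46]. Speed limits (degrees/s): [159.86, 159.86, 180, 180, 180, 180].

INTERFACE

Orientations are given as a 3x3 rotation matrix whose columns are the frame's x, y, z axes.
In Python, from station import r, vision gives the robot as it stands. The module is installed in compiled form; this text tells all that it offers.
- The arm moves only by the shell command python3 -m creep 'ROWS'. ROWS is JSON, a list of rows, each a list of 7 numbers: the opening, from -1 (shut) to 1 (fully open), then the shift along the tool's x, y, z in mm, then the turn, a rotation vector about the tool's x, y, z in degrees. A call has 1 to 8 rows; each row is the pose to reach, as a shift and turn from the pose commanded when the call began, along the tool's axes at that moment; what a row does not reach only later rows make up. A row lasts 1/12 s, in which the tool goes at most 41.7 mm and 7.16 degrees, less where a joint would pass 70% of its speed; a pose out of reach is approached as far as the arm can. A call with a gripper value outside its range is refused whole. The fingers move at their own pace and stop on an object; the grip force is fixed at half the most. Time passes only in rows, so rows that repeat a pose let the fingers close. It gives the time, the measured TCP pose, the force, the opening and the grip force at its end, in the units of the state.
- r.sense(): the state, without advancing time (a new reading comes with each control period).
- vision.capture(name): name is "scene" or "top" or "wrist"; returns (picture, depth): 400x640x3 uint8, red, green, blue; 400x640 float32, m along the optical axis (not along the pixel's ray), 0 where there is no reading.
- vision.camera_model(name): a dict with "vertical_fov" (degrees; the focal length in pixels is half the picture's height over the tangent of half this angle, whatever the lens; pixels are square), "cx", "cy" (the principal point, pixels), "distortion" ([k1, k2, p1, p2, k3] as OpenCV has them; the pictures are not rectified), "extrinsics" (4x4, takes a point from camera to world coordinates); the wrist camera has in their place "mount" (4x4, takes a point from camera to tool coordinates, whose origin is the TCP and whose axes are the flange's). Camera axes: x right, y down, z forward; pixel columns grow to the right and rows downward; lengths in m; the calibration is good to about 2 mm. A picture is of the moment at which its call begins: read the wrist's pose just before it. camera_model takes no time and is no camera call.
- r.finish_job(): hands the job in; it is judged then, once.
Trained networks look in the newest picture that a camera, given by its name, has taken for a name from the list of things; names that differ only in an ending like _2 or _b are one class to them, and where a whole thing is asked for, a point or a joint stands for the part that bears it (a point fixed in the world has none). Each returns a list of dicts, best first, with "conf" (0 to 1); they miss things now and then, are a little off and sometimes report something else, mostly with a low value. They report only what shows in the picture. A call takes as long as a camera call. They do not tell look-alikes from the thing itself.
- vision.find_in(camera, thing): "uv" ([column, row] in pixels, amid what is visible of it).
- vision.cut_out(camera, thing): "region" (400x640 bool, what is visible of it) and "uv" ([column, row] in pixels, amid what is visible of it).
The state is a dict: "time_s": time; "joints": joint angles; "joint_velocities": joint speeds; "effort": joint torques, N m; "tcp_pos": TCP position; "ee_rot": TCP orientation; "wrist_force": force on the tool from outside, world axes, zero at the start; "moment": the same for the moment, N m; "gripper_width": opening from 0.0 (shut) to 1.0 (fully open); "gripper_force": force on a finger pad.
Only numpy, scipy, OpenCV 4.12 (cv2) and the standard library are available. Lean on these libraries where they do the work, as an engineer would, in place of code of your own. Each camera call takes 0.05 s, during which the arm holds its last target. There are 200 camera calls.

## Working session

There is one attempt and no reset: what is moved stays moved. The work goes in short steps, Python scripts to look and compute and a shell command to move; the robot and the scene stay as the last step left them, time stands still between calls to the robot, and variables do not carry over. Pictures are saved under pics/ and viewed, at most 10 in all, crops included, and the job is handed in when it is done.

```bash
mkdir -p pics; cat > h.py <<'E'
import numpy as np, cv2
from station import r, vision
def cam(name):
    m=vision.camera_model(name); f=200/np.tan(np.radians(m["vertical_fov"])/2)
    K=np.array([[f,0,m["cx"]],[0,f,m["cy"]],[0,0,1.]])
    if "extrinsics" in m: T=np.array(m["extrinsics"])
    else:
        s=r.sense(); B=np.eye(4); B[:3,:3]=s["ee_rot"]; B[:3,3]=s["tcp_pos"]; T=B@np.array(m["mount"])
    return K,np.array(m["distortion"],float),T
def world(c,uv,depth=None,z=None):
    K,d,T=c; uv=np.atleast_2d(np.array(uv,float))
    p=cv2.undistortPoints(uv[:,None],K,d)[:,0]; q=np.c_[p,np.ones(len(p))]
    if depth is not None: return (q*np.array(depth).reshape(-1,1))@T[:3,:3].T+T[:3,3]
    w=q@T[:3,:3].T; return T[:3,3]+w*((z-T[2,3])/w[:,2])[:,None]
def save(n,im,box=None,s=1):
    if box: im=im[box[1]:box[3],box[0]:box[2]]
    cv2.imwrite("pics/"+n,cv2.resize(im,None,fx=s,fy=s)[:,:,::-1])
E
python3 - <<'E'
from h import *
np.set_printoptions(precision=4,suppress=True)
for n in ["top","scene"]:
    c=cam(n); im,d=vision.capture(n); save(n+"1.png",im); np.savez(n+".npz",im=im,d=d)
    print(n,c[2][:3,3])
    for t in ["stop_block","block_hole","push_face","dowel_mid","thin_dowel_mid","thick_dowel_mid","dowel_stand","fixture"]:
        for o in vision.find_in(n,t)[:4]:
            u,v=o["uv"]; z=d[int(v),int(u)]
            print(t,round(o["conf"],2),np.round(o["uv"],1),world(c,o["uv"],[z])[0])
print(r.sense()["time_s"],r.sense()["ee_rot"],r.sense()["wrist_force"])
E
```

```text
top [ 0.3616 -0.0894  0.8828]
stop_block 0.61 [279.8 195.8] [0.5397 0.0333 0.0329]
block_hole 0.8 [278.  192.8] [0.5477 0.038  0.0304]
push_face 0.81 [272.7 192.3] [0.5439 0.0469 0.055 ]
dowel_mid 0.64 [332.8 207.4] [ 0.5047 -0.0931  0.0517]
dowel_mid 0.61 [372.4 224.4] [ 0.4623 -0.1825  0.0548]
dowel_mid 0.41 [339.4 159.3] [ 0.6205 -0.1121  0.0518]
dowel_mid 0.39 [279.3 189.4] [0.5544 0.0339 0.0374]
thin_dowel_mid 0.44 [371.8 194.6] [ 0.5312 -0.1841  0.058 ]
thick_dowel_mid 0.44 [368.7 165.9] [ 0.6008 -0.1805  0.0561]
dowel_stand 0.8 [369.4 202.9] [ 0.5208 -0.1829  0.0086]
fixture 0.8 [275.5 192.3] [0.5468 0.0424 0.0411]
scene [-0.0883  0.3214  0.5555]
stop_block 0.7 [261.2 235.5] [0.5268 0.0432 0.0539]
block_hole 0.55 [260.6 231.8] [0.5525 0.0321 0.0413]
push_face 0.75 [263.6 231.5] [0.551  0.027  0.0407]
dowel_mid 0.8 [419.9 213.4] [ 0.454  -0.2552  0.0248]
dowel_mid 0.79 [305.8 193.7] [ 0.624  -0.106   0.0341]
dowel_mid 0.73 [330.4 228.5] [ 0.4979 -0.0791  0.0357]
dowel_mid 0.64 [389.  220.2] [ 0.4589 -0.182   0.0355]
thick_dowel_mid 0.74 [260.1 234.6] [0.5296 0.0438 0.0543]
thick_dowel_mid 0.51 [343.8 189.9] [ 0.5881 -0.1732  0.0378]
dowel_stand 0.76 [370.5 217.6] [ 0.5084 -0.1793  0.0138]
fixture 0.58 [261.2 240.5] [0.5148 0.0495 0.0536]
0.9 [[ 0.968  -0.2511 -0.    ]
 [-0.2511 -0.968  -0.    ]
 [-0.      0.     -1.    ]] [-0.2709  0.1497 -0.4821]
```

```bash
python3 - <<'E'
from h import *
a=np.load("top.npz")["im"]; b=np.load("scene.npz")["im"]
A=cv2.resize(a[130:260,220:420],(800,520),interpolation=cv2.INTER_CUBIC); save("topc.png",A)
B=cv2.resize(b[160:280,210:450],(800,400),interpolation=cv2.INTER_CUBIC); save("scenec.png",B)
E
```

```text
(no output)
```

View pics/topc.png

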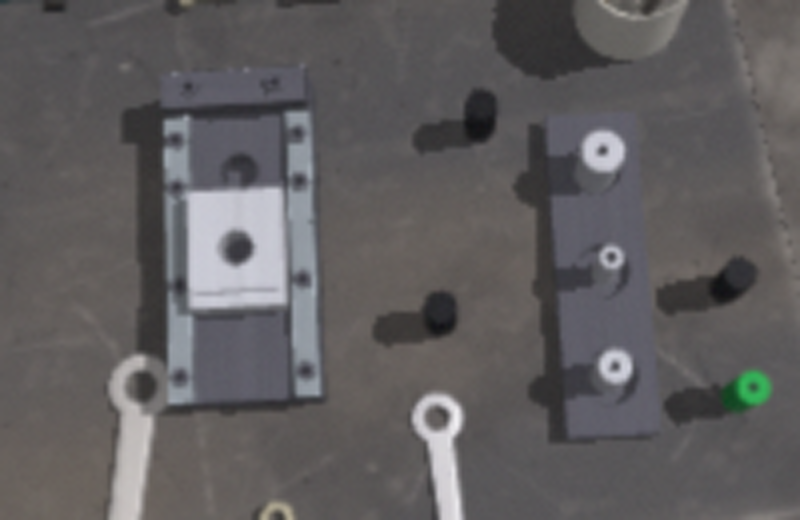

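View pics/scenec.png

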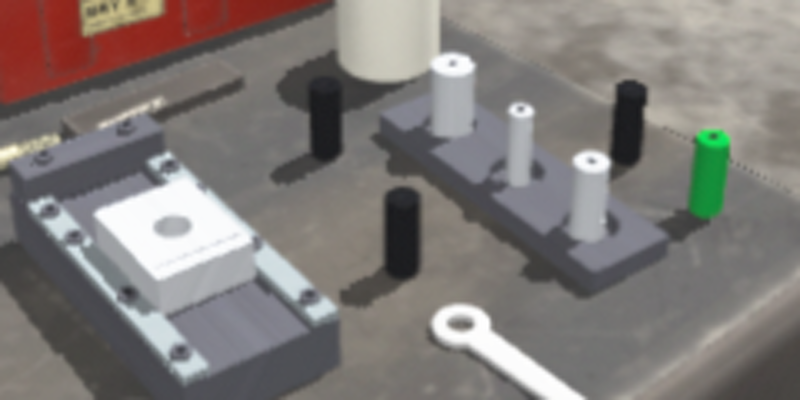

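View pics/scene1.png

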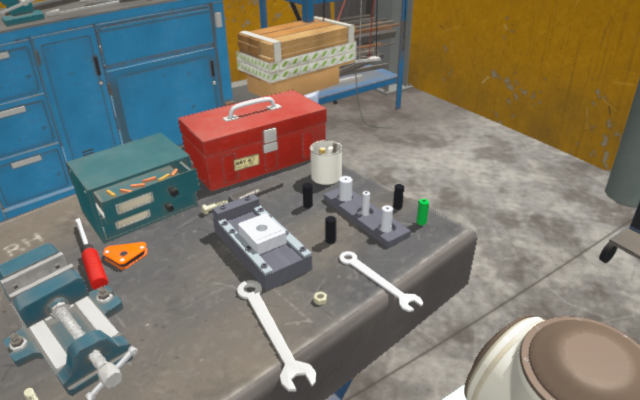

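The top crop (4x, offset 220,130) shows the block part-way along the track, with the end stop at the far side. The candidates for the fitting dowel, in full top-picture pixels:
- Near bright dowel in the stand, (373,222): medium width.
- Middle of the stand, (372,194): thin.
- Far end of the stand, (370,167): thick.
- Black look-alikes at (340,158), (330,207) and (404,199).
- Green look-alike at (408,227).

I choose the near bright dowel in the stand.

```bash
python3 - <<'E'
from h import *
np.set_printoptions(precision=4,suppress=True)
print(np.array(vision.camera_model("wrist")["mount"]))
for n in ["top","scene"]:
    D=np.load(n+".npz"); im,d=D["im"],D["d"]; c=cam(n)
    vv,uu=np.mgrid[:400,:640]; P=world(c,np.c_[uu.ravel(),vv.ravel()],d.ravel()); g=im.min(2).ravel()
    ok=d.ravel()>0
    def rect(m,l):
        q=P[m&ok]; (cx,cy),wh,a=cv2.minAreaRect((q[:,:2]*1000).astype(np.float32)); print(n,l,len(q),np.round([cx,cy,*wh,a],1),"mean",q.mean(0))
    X,Y,Z=P.T
    rect((abs(X-.55)<.08)&(abs(Y-.035)<.06)&(abs(Z-.056)<.005)&(g>130),"block")
    rect((abs(X-.55)<.15)&(abs(Y-.035)<.08)&(Z>.025)&(Z<.065),"fixture")
    rect((abs(X-.53)<.13)&(abs(Y+.18)<.045)&(abs(Z-.014)<.005),"stand")
    for x in (.6,.53,.46):
        m=ok&(abs(X-x)<.025)&(abs(Y+.18)<.03)&(abs(Z-.056)<.004)&(g>120); rect(m,"dowel")
E
```

```text
[[ 0.0003 -0.963  -0.2694  0.0721]
 [ 1.      0.0005 -0.0005  0.    ]
 [ 0.0006 -0.2694  0.963   0.0205]
 [ 0.      0.      0.      1.    ]]
top block 642 [544.9  33.2  55.2  70.5  89.5] mean [0.5448 0.0329 0.0567]
top fixture 3088 [556.5  33.5 198.9  90.5   1.4] mean [0.5549 0.0323 0.0426]
top stand 1479 [ 532.9 -184.2  200.    56.5    1.6] mean [ 0.5286 -0.1839  0.0147]
top dowel 86 [ 596.3 -183.3   22.7   23.9    0.8] mean [ 0.5966 -0.1837  0.0569]
top dowel 23 [ 532.1 -186.    11.6   11.    84.9] mean [ 0.5323 -0.186   0.0566]
top dowel 53 [ 469.2 -184.6   17.6   17.    43.1] mean [ 0.469  -0.1847  0.0566]
scene block 829 [543.5  34.   73.5  57.9   1.1] mean [0.5412 0.035  0.0554]
scene fixture 4299 [555.7  34.2 202.3  92.3   1.5] mean [0.5451 0.0395 0.0413]
scene stand 1385 [ 531.8 -183.8  202.1   59.8    1.8] mean [ 0.5195 -0.1784  0.0134]
scene dowel 82 [ 595.8 -182.5   25.9   25.9   21.8] mean [ 0.5942 -0.1821  0.0555]
scene dowel 32 [ 532.1 -184.9   11.5   16.4   52. ] mean [ 0.531  -0.1838  0.0554]
scene dowel 68 [ 467.8 -183.2   18.2   19.5   50.8] mean [ 0.4663 -0.1827  0.0552]
```

```bash
cat >> h.py <<'E'
from scipy.spatial.transform import Rotation as R
def goto(x,y,z,yaw):
    "print tool-frame shift (mm) and rotvec (deg) to reach TCP (mm), tool down, tool x at yaw"
    s=r.sense(); M=np.array(s["ee_rot"]); a=np.radians(yaw)
    G=np.array([[np.cos(a),np.sin(a),0],[np.sin(a),-np.cos(a),0],[0,0,-1]])
    dp=M.T@(np.array([x,y,z])-1000*np.array(s["tcp_pos"])); rv=R.from_matrix(M.T@G).as_rotvec(degrees=True)
    print("t",round(s["time_s"],2),"shift",np.round(dp,1),"turn",np.round(rv,2),"n",np.linalg.norm(dp)/41.7,"F",np.round(s["wrist_force"],1),"w",s["gripper_width"],s["gripper_force"])
E
python3 -c "
from h import *
goto(480,32,405,1.3)"
```

```text
t 0.9 shift [ 4.566e+02  4.735e+02 -3.000e-01] turn [  0.     0.   -15.84] n 15.774262751118146 F [-0.3  0.1 -0.5] w 1.0012493090563925 0.0
```

```bash
python3 -m creep '[[-1,457,473,0,0,0,-15.84],[-1,457,473,0,0,0,-15.84],[-1,457,473,0,0,0,-15.84],[-1,457,473,0,0,0,-15.84],[-1,457,473,0,0,0,-15.84],[-1,457,473,0,0,0,-15.84],[-1,457,473,0,0,0,-15.84],[-1,457,473,0,0,0,-15.84]]'; python3 -c "
from h import *
goto(480,32,405,1.3)"
```

```text
time_s: 1.57
tcp_pos: [0.3213, 0.3127, 0.4051]
ee_rot: [[1.0, 0.023, 0.001], [0.023, -1.0, 0.001], [0.001, -0.001, -1.0]]
wrist_force: [1.5, 0.7, 0.1]
gripper_width: 0.477
gripper_force: 0.0
t 1.57 shift [152.1 284.4  -0. ] turn [-0.05 -0.03  0.04] n 7.73364836914245 F [1.5 0.7 0.1] w 0.47682104696645705 0.0
```

```bash
python3 -m creep '[[-1,152,284,0,0,0,0],[-1,152,284,0,0,0,0],[-1,152,284,0,0,0,0],[-1,152,284,0,0,0,0],[-1,152,284,0,0,0,0],[-1,152,284,0,0,0,0],[-1,152,284,0,0,0,0],[-1,152,284,0,0,0,0]]'; python3 -m creep '[[-1,0,0,0,0,0,0],[-1,0,0,0,0,0,0]]'; python3 - <<'E'
from h import *
goto(480,32,405,1.3)
c=cam("wrist"); im,d=vision.capture("wrist"); np.savez("w1.npz",im=im,d=d,T=c[2]); save("w1.png",im)
goto(482,32,223,1.3)
np.set_printoptions(precision=4,suppress=True)
vv,uu=np.mgrid[:400,:640]; P=world(c,np.c_[uu.ravel(),vv.ravel()],d.ravel()); g=im.min(2).ravel(); X,Y,Z=P.T; ok=d.ravel()>0
print(P[ok].min(0),P[ok].max(0))
for l,m in [("block",(abs(X-.55)<.08)&(abs(Y-.035)<.06)&(abs(Z-.056)<.005)&(g>110)),("fix",(abs(X-.55)<.15)&(abs(Y-.035)<.08)&(Z>.025)&(Z<.065)),("stand",(abs(X-.53)<.13)&(abs(Y+.18)<.045)&(abs(Z-.014)<.005))]+[("dowel",(abs(X-x)<.025)&(abs(Y+.18)<.03)&(abs(Z-.056)<.004)&(g>110)) for x in (.6,.53,.46)]:
    q=P[m&ok]
    if len(q)>5: (cx,cy),wh,a=cv2.minAreaRect((q[:,:2]*1000).astype(np.float32)); print(l,len(q),np.round([cx,cy,*wh,a],1),"mean",q.mean(0))
E
```

```text
time_s: 2.23
tcp_pos: [0.4801, 0.0316, 0.4051]
ee_rot: [[1.0, 0.021, 0.001], [0.021, -1.0, -0.0], [0.001, 0.0, -1.0]]
wrist_force: [0.1, 1.0, -0.0]
gripper_width: 0.005
gripper_force: 0.0
time_s: 2.4
tcp_pos: [0.4797, 0.0328, 0.4045]
ee_rot: [[1.0, 0.019, -0.0], [0.019, -1.0, -0.0], [-0.0, 0.0, -1.0]]
wrist_force: [0.9, 0.9, -0.6]
gripper_width: 0.001
gripper_force: 0.0
t 2.4 shift [ 0.2  0.8 -0.5] turn [ 0.    0.02 -0.22] n 0.023833910686114863 F [ 0.9  0.9 -0.6] w 0.0013273405572566508 0.0
t 2.45 shift [  2.7   1.8 181.6] turn [-0.01  0.02 -0.1 ] n 4.3554324180411825 F [0.2 1.2 0.9] w 0.005430927772478176 0.0
[-0.4097 -1.2301 -0.7901] [0.942  1.0197 0.3399]
block 4270 [542.8  33.   70.1  56.1   1.8] mean [0.5436 0.0333 0.0555]
fix 18158 [548.8  33.2 187.4  89.9   1.7] mean [0.5559 0.0336 0.0412]
stand 7121 [ 531.  -183.9  200.8   58.4    1.5] mean [ 0.5363 -0.1797  0.0133]
dowel 578 [ 594.7 -183.4   26.    25.5   50. ] mean [ 0.5947 -0.1825  0.0553]
dowel 145 [ 530.8 -184.7   13.    13.    41. ] mean [ 0.531  -0.1842  0.0551]
dowel 292 [ 466.9 -183.5   20.1   19.1   10.3] mean [ 0.4676 -0.1833  0.0552]
```

View pics/w1.png

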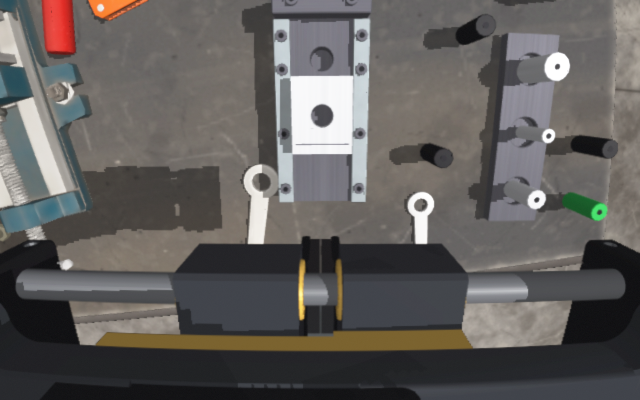

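The wrist view shows the block at (322,115) and the stand dowels at (557,66), (548,135) and (537,200). Their measured top diameters are 26, 13 and 20 mm, so the near dowel at (537,200) is confirmed as the fitting one. Next I go down behind the block.

```bash
python3 -m creep '[[-1,0,1,40,0,0,-0.4],[-1,0,1,80,0,0,-0.4],[-1,0,1,120,0,0,-0.4],[-1,0,1,155,0,0,-0.4],[-1,0,1,175,0,0,-0.4],[-1,0,1,182,0,0,-0.4],[-1,0,1,182,0,0,-0.4],[-1,0,1,182,0,0,-0.4]]'; python3 -c "
from h import *
goto(596-35-9.5,33.5,222,1.6)"
```

```text
time_s: 3.12
tcp_pos: [0.4798, 0.0343, 0.2237]
ee_rot: [[0.999, 0.032, 0.002], [0.032, -0.999, 0.0], [0.002, -0.0, -1.0]]
wrist_force: [0.6, -0.2, 1.0]
gripper_width: 0.002
gripper_force: 0.0
t 3.12 shift [71.6  3.1  1.8] turn [-0.02 -0.1   0.22] n 1.71977409019411 F [ 0.6 -0.2  1. ] w 0.00201834266794826 0.0
```

```bash
python3 -m creep '[[-1,8,2,1,0,0,0],[-1,16,2,1,0,0,0],[-1,24,2,1,0,0,0],[-1,32,2,1,0,0,0],[-1,40,2,1,0,0,0],[-1,48,2,1,0,0,0],[-1,56,2,1,0,0,0],[-1,62,2,1,0,0,0]]'; python3 -m creep '[[-1,2,0,0,0,0,0],[-1,4,0,0,0,0,0],[-1,6,0,0,0,0,0],[-1,7,0,0,0,0,0],[-1,7,0,0,0,0,0]]'; 
```

```text
time_s: 3.78
tcp_pos: [0.5423, 0.0329, 0.2217]
ee_rot: [[1.0, 0.029, -0.0], [0.029, -1.0, -0.0], [-0.0, 0.0, -1.0]]
wrist_force: [-3.3, -0.5, 2.9]
gripper_width: 0.003
gripper_force: 1.8
time_s: 4.2
tcp_pos: [0.5483, 0.0332, 0.2215]
ee_rot: [[1.0, 0.03, -0.0], [0.03, -1.0, -0.0], [-0.0, 0.0, -1.0]]
wrist_force: [-2.7, -1.5, 0.3]
gripper_width: 0.004
gripper_force: 1.1
```

```bash
python3 -m creep '[[-1,1,0,0,0,0,0],[-1,2,0,0,0,0,0],[-1,3,0,0,0,0,0],[-1,3,0,0,0,0,0]]'; python3 -m creep '[[-1,1,0,0,0,0,0],[-1,2,0,0,0,0,0],[-1,2,0,0,0,0,0]]'
```

```text
time_s: 4.53
tcp_pos: [0.5511, 0.0333, 0.2215]
ee_rot: [[1.0, 0.029, -0.001], [0.029, -1.0, -0.0], [-0.001, 0.0, -1.0]]
wrist_force: [-4.5, -2.1, 1.0]
gripper_width: 0.006
gripper_force: 1.9
time_s: 4.78
tcp_pos: [0.5518, 0.0333, 0.2215]
ee_rot: [[1.0, 0.029, -0.005], [0.029, -1.0, -0.001], [-0.005, 0.001, -1.0]]
wrist_force: [-7.9, -0.8, 4.1]
gripper_width: 0.006
gripper_force: 4.3
```

```bash
python3 -m creep '[[-1,1,0,0,0,0,0],[-1,2,0,0,0,0,0],[-1,3,0,0,0,0,0],[-1,3,0,0,0,0,0]]'
```

```text
time_s: 5.12
tcp_pos: [0.5529, 0.0334, 0.2215]
ee_rot: [[1.0, 0.029, -0.011], [0.029, -1.0, -0.002], [-0.011, 0.001, -1.0]]
wrist_force: [-15.6, 3.1, 11.1]
gripper_width: 0.004
gripper_force: 7.7
```

```bash
python3 -m creep '[[-1,-15,0,0,0,0,0],[-1,-30,0,-30,0,0,0],[-1,-45,0,-70,0,0,0],[-1,-60,0,-105,0,0,0],[-1,-75,0,-125,0,0,0],[-1,-75,0,-130,0,0,0],[-1,-75,0,-130,0,0,0],[-1,-75,0,-130,0,0,0]]'; cat > look.py <<'E'
import sys
from h import *
np.set_printoptions(precision=4,suppress=True)
c=cam("wrist"); im,d=vision.capture("wrist"); np.savez("w.npz",im=im,d=d,T=c[2]); save(sys.argv[1],im)
vv,uu=np.mgrid[:400,:640]; P=world(c,np.c_[uu.ravel(),vv.ravel()],d.ravel()); g=im.min(2).ravel(); X,Y,Z=P.T; ok=d.ravel()>0
for l,m in [("block",(abs(X-.58)<.065)&(abs(Y-.035)<.031)&(abs(Z-.056)<.005)&(g>110)),("fix",(abs(X-.55)<.15)&(abs(Y-.035)<.08)&(Z>.025)&(Z<.065)),("stand",(abs(X-.53)<.13)&(abs(Y+.18)<.045)&(abs(Z-.014)<.005))]+[("dowel",(abs(X-x)<.025)&(abs(Y+.18)<.03)&(abs(Z-.056)<.004)&(g>110)) for x in (.6,.53,.46)]:
    q=P[m&ok]
    if len(q)>5: (cx,cy),wh,a=cv2.minAreaRect((q[:,:2]*1000).astype(np.float32)); print(l,len(q),np.round([cx,cy,*wh,a],1),"mean",q.mean(0))
# hole: contour of non-bright pixels enclosed by block top
m=((abs(X-.58)<.065)&(abs(Y-.035)<.031)&(abs(Z-.056)<.005)&(g>110)&ok).reshape(400,640).astype(np.uint8)
cs,h=cv2.findContours(m,cv2.RETR_CCOMP,cv2.CHAIN_APPROX_NONE)
for k,q in enumerate(cs):
    if h[0][k][3]>=0 and cv2.contourArea(q)>60:
        w=world(c,q[:,0],z=.056)*1000; (x,y),rr=cv2.minEnclosingCircle(w[:,:2].astype(np.float32)); print("hole",x,y,"d",2*rr,np.ptp(w,0))
E
python3 look.py w2.png; python3 -c "
from h import *
goto(467.5,-183.6,260,1.6)"
```

```text
time_s: 5.78
tcp_pos: [0.482, 0.0318, 0.3519]
ee_rot: [[1.0, 0.03, 0.003], [0.03, -1.0, 0.001], [0.003, -0.001, -1.0]]
wrist_force: [0.6, -0.6, -0.2]
gripper_width: 0.005
gripper_force: 0.0
block 6802 [595.9  34.4  70.9  56.7   1.7] mean [0.5961 0.0346 0.0555]
fix 23265 [544.1  33.1 178.   89.9   1.7] mean [0.5498 0.0335 0.0409]
stand 9220 [ 531.1 -184.   200.2   58.7    1.8] mean [ 0.5372 -0.1795  0.0132]
dowel 785 [ 595.  -182.9   25.5   26.5   44.5] mean [ 0.5948 -0.1821  0.0552]
dowel 213 [ 531.4 -185.2   13.3   15.3   24. ] mean [ 0.5313 -0.184   0.0551]
dowel 377 [ 467.2 -183.7   20.    19.4   14.7] mean [ 0.4677 -0.1831  0.0551]
hole 594.6148071289062 34.5938606262207 d 22.225753784179688 [22.008  21.6032  0.    ]
t 5.83 shift [-20.8 214.7  90.9] turn [-0.01 -0.01  0.1 ] n 5.613755946951294 F [-0.3 -0.1 -0.1] w 0.006175161895028663 0.0
```

View pics/w2.png

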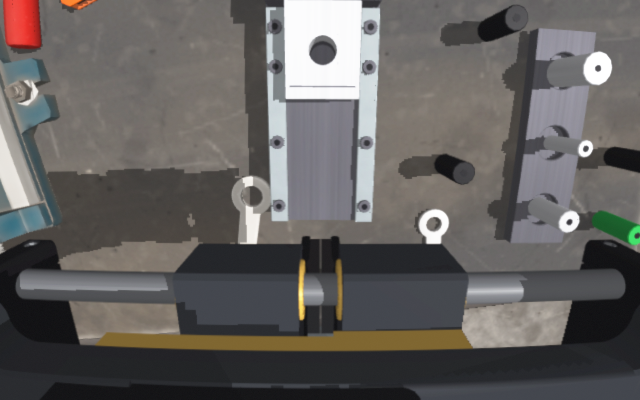

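The block is home: centre at (596,34.5), hole at pixel (322,50) measured at about (595,34.6) mm, and the contact force rose to 15 N. The mid dowel is at (568,220). Next I go above it with the gripper partly open.

```bash
python3 -m creep '[[0.15,-4,40,8,0,0,0],[0.15,-8,80,16,0,0,0],[0.15,-12,120,25,0,0,0],[0.15,-16,160,35,0,0,0],[0.15,-20,195,45,0,0,0],[0.15,-21,214.7,55,0,0,0],[0.15,-21,214.7,60,0,0,0],[0.15,-21,214.7,60,0,0,0]]'; python3 -c "
from h import *
goto(467.5,-183.5,212,1.6)"
```

```text
time_s: 6.5
tcp_pos: [0.4665, -0.185, 0.2886]
ee_rot: [[1.0, 0.027, -0.006], [0.027, -1.0, 0.001], [-0.006, -0.001, -1.0]]
wrist_force: [0.9, -0.2, 0.5]
gripper_width: 0.519
gripper_force: 0.0
t 6.5 shift [ 1.5 -1.4 76.6] turn [-0.05  0.33 -0.08] n 1.8372643156125563 F [ 0.9 -0.2  0.5] w 0.5194385173746555 0.0
```

```bash
python3 -m creep '[[0.15,0,0,10,0,0,0],[0.15,0,0,35,0,0,0],[0.15,0,0,60,0,0,0],[0.15,0,0,75,0,0,0],[0.15,0,0,80,0,0,0],[0.15,0,0,80,0,0,0],[0.15,0,0,80,0,0,0]]'; python3 -c "
from h import *
goto(467.5,-183.5,212,1.6)"
```

```text
time_s: 7.08
tcp_pos: [0.4675, -0.1833, 0.2121]
ee_rot: [[1.0, 0.031, 0.001], [0.031, -1.0, -0.0], [0.001, 0.0, -1.0]]
wrist_force: [0.0, -0.0, -0.7]
gripper_width: 0.573
gripper_force: 0.0
t 7.08 shift [-0.1  0.2  0.1] turn [ 0.02 -0.03  0.19] n 0.004455362945609236 F [ 0.  -0.  -0.7] w 0.5733014118964944 0.0
```

```bash
python3 -m creep '[[-1,0,0,0,0,0,0],[-1,0,0,0,0,0,0],[-1,0,0,0,0,0,0],[-1,0,0,0,0,0,0],[-1,0,0,0,0,0,0],[-1,0,0,0,0,0,0],[-1,0,0,0,0,0,0],[-1,0,0,0,0,0,0]]'; python3 -m creep '[[-1,0,0,-10,0,0,0],[-1,0,0,-30,0,0,0],[-1,0,0,-60,0,0,0],[-1,0,0,-90,0,0,0],[-1,0,0,-95,0,0,0],[-1,0,0,-95,0,0,0]]'; python3 -c "
from h import *
goto(530,34.6,300,1.6)"
```

```text
time_s: 7.75
tcp_pos: [0.4669, -0.184, 0.2121]
ee_rot: [[1.0, 0.03, 0.0], [0.03, -1.0, -0.0], [0.0, 0.0, -1.0]]
wrist_force: [-0.4, -0.7, 2.5]
gripper_width: 0.21
gripper_force: 29.9
time_s: 8.25
tcp_pos: [0.4671, -0.1839, 0.3087]
ee_rot: [[1.0, 0.03, 0.005], [0.03, -1.0, -0.0], [0.005, 0.0, -1.0]]
wrist_force: [1.1, 0.6, -2.3]
gripper_width: 0.211
gripper_force: 29.9
t 8.25 shift [  69.3 -216.5    9. ] turn [ 0.02 -0.29  0.1 ] n 5.456375626960179 F [ 1.1  0.6 -2.3] w 0.21115549601044942 29.901528703048825
```

```bash
python3 -m creep '[[-1,10,-35,2,0,0,0],[-1,22,-73,4,0,0,0],[-1,35,-111,6,0,0,0],[-1,48,-149,8,0,0,0],[-1,60,-187,9,0,0,0],[-1,67,-209,9,0,0,0],[-1,69.3,-216.5,9,0,0,0],[-1,69.3,-216.5,9,0,0,0]]';python3 -m creep '[[-1,0,0,0,0,0,0],[-1,0,0,0,0,0,0],[-1,0,0,0,0,0,0]]'; python3 look.py w3.png;  python3 -c "
from h import *
goto(595.3,34.6,275,1.6)"
```

```text
time_s: 8.92
tcp_pos: [0.5295, 0.0361, 0.2959]
ee_rot: [[0.999, 0.032, -0.003], [0.032, -0.999, -0.001], [-0.003, 0.001, -1.0]]
wrist_force: [-0.9, -0.5, -1.1]
gripper_width: 0.215
gripper_force: 29.9
time_s: 9.17
tcp_pos: [0.5291, 0.0332, 0.2973]
ee_rot: [[1.0, 0.028, -0.001], [0.028, -1.0, -0.0], [-0.001, 0.0, -1.0]]
wrist_force: [0.7, -0.0, -0.9]
gripper_width: 0.205
gripper_force: 29.9
block 11634 [602.3  35.   85.4  62.    0.1] mean [0.6043 0.0349 0.0552]
fix 28862 [570.4  33.6 167.5  90.    1.6] mean [0.5866 0.0343 0.0458]
stand 9572 [ 530.9 -184.2  200.4   59.1    1.7] mean [ 0.5541 -0.1774  0.0132]
dowel 444 [ 593.5 -175.9   24.5   12.5   11.4] mean [ 0.5938 -0.1755  0.0549]
dowel 248 [ 531.3 -184.6   14.    13.7   32.2] mean [ 0.5316 -0.1837  0.055 ]
hole 595.2994995117188 34.28984832763672 d 22.230907440185547 [21.2632 22.2187  0.    ]
t 9.22 shift [66.2  0.5 22.5] turn [ 0.01  0.04 -0.01] n 1.6759514751948126 F [ 0.7 -0.3 -1.3] w 0.20816936524602825 29.904458785895258
```

View pics/w3.png

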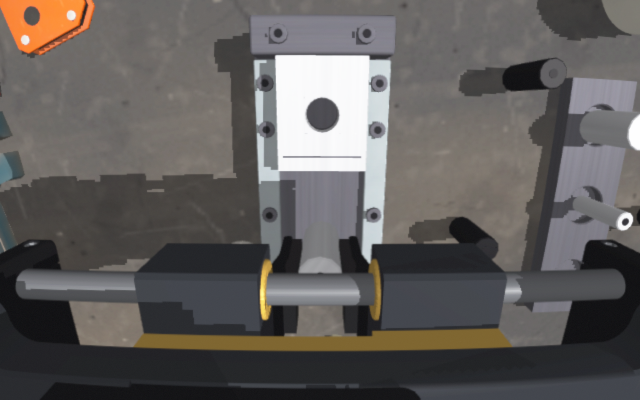

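The block is against the stop, the hole is at (322,114), and the dowel is in the grip at about (321,250). I'll measure the dowel's offset in the hand from depth.

```bash
cat > dow.py <<'E'
from h import *
from scipy.optimize import least_squares
D=np.load("w.npz"); s=r.sense(); K,di,_=cam("wrist"); c=(K,di,D["T"])
vv,uu=np.mgrid[:400,:640]; P=world(c,np.c_[uu.ravel(),vv.ravel()],D["d"].ravel())
t=D["T"]@np.linalg.inv(np.array(vision.camera_model("wrist")["mount"])) 
Q=1000*(P-t[:3,3])@t[:3,:3]   # tool frame mm
g=D["im"].min(2).ravel()
m=(abs(Q[:,0])<14)&(abs(Q[:,1])<14)&(Q[:,2]>150)&(Q[:,2]<212)&(D["d"].ravel()>0)
q=Q[m]; print(len(q),np.round([q.min(0),q.max(0)],1),"tcp",t[:3,3])
for lo,hi in [(150,176),(176,190),(190,203)]:
    k=q[(q[:,2]>lo)&(q[:,2]<hi)]
    if len(k)>20:
        f=least_squares(lambda p:np.hypot(k[:,0]-p[0],k[:,1]-p[1])-10,[-1,0],loss="soft_l1",f_scale=.5)
        print(lo,hi,len(k),f.x,np.abs(f.fun).mean(), "y range",k[:,1].min(),k[:,1].max())
E
python3 dow.py
```

```text
2597 [[ 1.000e-01 -1.400e+01  1.500e+02]
 [ 1.060e+01  1.400e+01  2.057e+02]] tcp [0.52905693 0.0331878  0.29733306]
150 176 1805 [-0.22739672 -0.24646879] 2.191919955656456 y range -13.962226017777141 13.998855460382403
176 190 483 [-0.02564526 -0.16164366] 1.1647463514026073 y range -13.994759915734356 13.867249690882126
190 203 273 [-0.20363533  0.01915569] 0.1766630906929518 y range -9.890166383590213 9.416777495346501
```

```bash
python3 -m creep '[[-1,30,0.5,6,0,0,0],[-1,55,0.5,15,0,0,0],[-1,66.4,0.7,23,0,0,0],[-1,66.4,0.7,25,0,0,0],[-1,66.4,0.7,25,0,0,0],[-1,66.4,0.7,25,0,0,0],[-1,66.4,0.7,25,0,0,0]]'; python3 -c "
from h import *
goto(595.6,34.4,272,1.6)"
```

```text
time_s: 9.8
tcp_pos: [0.5953, 0.0354, 0.2733]
ee_rot: [[1.0, 0.029, 0.0], [0.029, -1.0, 0.0], [0.0, -0.0, -1.0]]
wrist_force: [0.6, -0.4, -1.7]
gripper_width: 0.207
gripper_force: 29.9
t 9.8 shift [0.3 1.  1.3] turn [-0.   -0.01  0.08] n 0.04123979395359706 F [ 0.6 -0.4 -1.7] w 0.20677690851404232 29.904530115891248
```

```bash
for i in 1 2 3 ; do python3 -m creep '[[-1,0,0,0,0,0,0]]' | grep tcp; done; python3 -c "
from h import *
goto(595.6,34.4,255,1.6)"
```

```text
tcp_pos: [0.5954, 0.0357, 0.2736]
tcp_pos: [0.5956, 0.0358, 0.2735]
tcp_pos: [0.5957, 0.0359, 0.2733]
t 10.05 shift [-0.2  1.5 18.3] turn [-0.01 -0.04  0.11] n 0.4412988959491862 F [-0.1  0.3 -1.2] w 0.20763798978233491 29.90441294386983
```

```bash
python3 -m creep '[[-1,-0.1,1.5,0,0,0,0],[-1,-0.1,1.5,3,0,0,0],[-1,-0.1,1.5,6,0,0,0],[-1,-0.1,1.5,9,0,0,0],[-1,-0.1,1.5,11,0,0,0],[-1,-0.1,1.5,12.5,0,0,0],[-1,-0.1,1.5,14,0,0,0],[-1,-0.1,1.5,14,0,0,0]]'
```

```text
time_s: 10.72
tcp_pos: [0.5959, 0.0343, 0.2583]
ee_rot: [[1.0, 0.03, -0.001], [0.03, -1.0, -0.0], [-0.001, 0.0, -1.0]]
wrist_force: [0.7, -0.9, -1.4]
gripper_width: 0.208
gripper_force: 29.9
```

The foot is 3 mm inside the mouth with no contact force. Going deeper.

```bash
python3 -m creep '[[-1,0,0,3,0,0,0],[-1,0,0,6,0,0,0],[-1,0,0,9,0,0,0],[-1,0,0,12,0,0,0],[-1,0,0,14,0,0,0],[-1,0,0,15,0,0,0],[-1,0,0,15,0,0,0],[-1,0,0,15,0,0,0]]'
```

```text
time_s: 11.38
tcp_pos: [0.596, 0.0344, 0.2437]
ee_rot: [[1.0, 0.03, 0.0], [0.03, -1.0, -0.0], [0.0, 0.0, -1.0]]
wrist_force: [0.5, 0.4, -0.7]
gripper_width: 0.21
gripper_force: 29.9
```

```bash
python3 -m creep '[[-0.3,0,0,0,0,0,0],[-0.1,0,0,0,0,0,0],[0.15,0,0,0,0,0,0],[0.15,0,0,0,0,0,0],[0.15,0,0,-20,0,0,0],[0.15,0,0,-50,0,0,0],[0.15,0,0,-60,0,0,0],[0.15,0,0,-60,0,0,0]]';  python3 -m creep '[[-1,-30,0,0,0,0,0],[-1,-66,0,0,0,0,0],[-1,-66,0,0,0,0,0],[-1,-66,0,0,0,0,0],[-1,-66,0,0,0,0,0]]'; python3 - <<'E'
from h import *
c=cam("wrist"); im,d=vision.capture("wrist"); save("w4.png",im,(230,60,420,220),3)
vv,uu=np.mgrid[:400,:640]; P=1000*world(c,np.c_[uu.ravel(),vv.ravel()],d.ravel())
m=(np.hypot(P[:,0]-595.5,P[:,1]-34.5)<14)&(P[:,2]>59.5); q=P[m]; print(m.sum(),q.mean(0),q.max(0),np.median(q[:,2]))
goto(595.6,34.5,255,1.6)
E
```

```text
time_s: 12.05
tcp_pos: [0.5969, 0.0346, 0.3074]
ee_rot: [[1.0, 0.03, 0.008], [0.03, -1.0, 0.002], [0.008, -0.001, -1.0]]
wrist_force: [-0.3, -0.3, -0.0]
gripper_width: 0.569
gripper_force: 0.0
time_s: 12.47
tcp_pos: [0.5301, 0.0325, 0.3036]
ee_rot: [[1.0, 0.03, 0.0], [0.03, -1.0, -0.0], [0.0, 0.0, -1.0]]
wrist_force: [0.4, 0.5, -0.1]
gripper_width: 0.286
gripper_force: 0.0
1802 [599.05473069  35.14873683 185.10380844] [604.28636526  44.97591835 283.07871166] 283.0787116558504
t 12.52 shift [65.  -0.  48.7] turn [-0.01 -0.04  0.1 ] n 1.9471255049691467 F [-0.3  0.1 -0.1] w 0.23407767745540323 0.0
```

View pics/w4.png

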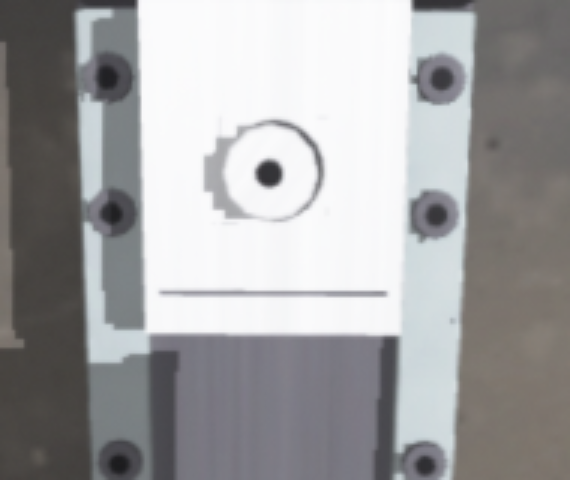

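The dowel stands in the hole (crop 270,172), slightly proud. Next I press it with closed fingers.

```bash
python3 -m creep '[[-1,35,0,0,0,0,0],[-1,60,0,15,0,0,0],[-1,65,0,35,0,0,0],[-1,65,0,46,0,0,0],[-1,65,0,48.5,0,0,0],[-1,65,0,48.5,0,0,0],[-1,65,0,48.5,0,0,0],[-1,65,0,48.5,0,0,0]]'; python3 -m creep '[[-1,0,0,2,0,0,0],[-1,0,0,4,0,0,0],[-1,0,0,6,0,0,0],[-1,0,0,8,0,0,0],[-1,0,0,8,0,0,0]]'
```

```text
time_s: 13.18
tcp_pos: [0.5949, 0.0344, 0.2565]
ee_rot: [[1.0, 0.03, 0.002], [0.03, -1.0, 0.0], [0.002, -0.0, -1.0]]
wrist_force: [0.2, -0.2, 0.2]
gripper_width: 0.004
gripper_force: 0.0
time_s: 13.6
tcp_pos: [0.5947, 0.0343, 0.2468]
ee_rot: [[1.0, 0.03, -0.001], [0.03, -1.0, -0.0], [-0.001, 0.0, -1.0]]
wrist_force: [0.3, -0.2, 0.4]
gripper_width: 0.005
gripper_force: 0.0
```

```bash
python3 -m creep '[[-1,0,0,1,0,0,0],[-1,0,0,2,0,0,0],[-1,0,0,2,0,0,0]]'; python3 -m creep '[[-1,0,0,0.7,0,0,0],[-1,0,0,1.4,0,0,0],[-1,0,0,2,0,0,0],[-1,0,0,2,0,0,0]]'
```

```text
time_s: 13.85
tcp_pos: [0.5952, 0.0344, 0.2458]
ee_rot: [[1.0, 0.03, 0.001], [0.03, -1.0, -0.0], [0.001, 0.0, -1.0]]
wrist_force: [-0.8, 0.2, 4.1]
gripper_width: 0.008
gripper_force: 1.8
time_s: 14.18
tcp_pos: [0.5952, 0.0343, 0.2444]
ee_rot: [[1.0, 0.03, 0.001], [0.03, -1.0, -0.0], [0.001, 0.0, -1.0]]
wrist_force: [-1.2, -0.3, 5.8]
gripper_width: 0.008
gripper_force: 3.0
```

```bash
python3 -m creep '[[-1,0,0,0.7,0,0,0],[-1,0,0,1.4,0,0,0],[-1,0,0,1.4,0,0,0]]'
```

```text
time_s: 14.43
tcp_pos: [0.5952, 0.0343, 0.243]
ee_rot: [[1.0, 0.03, 0.001], [0.03, -1.0, -0.0], [0.001, 0.0, -1.0]]
wrist_force: [-2.3, -0.6, 6.6]
gripper_width: 0.002
gripper_force: 3.1
```

```bash
python3 -m creep '[[-1,0,0,0.7,0,0,0],[-1,0,0,1.4,0,0,0],[-1,0,0,2.1,0,0,0],[-1,0,0,2.8,0,0,0],[-1,0,0,2.8,0,0,0]]'; python3 -m creep '[[-1,0,0,0.7,0,0,0],[-1,0,0,1.4,0,0,0],[-1,0,0,1.4,0,0,0]]'
```

```text
time_s: 14.85
tcp_pos: [0.5952, 0.0343, 0.2402]
ee_rot: [[1.0, 0.03, 0.001], [0.03, -1.0, -0.0], [0.001, 0.0, -1.0]]
wrist_force: [-1.0, 0.6, 5.7]
gripper_width: 0.002
gripper_force: 3.1
time_s: 15.1
tcp_pos: [0.5952, 0.0343, 0.2388]
ee_rot: [[1.0, 0.03, 0.001], [0.03, -1.0, -0.0], [0.001, 0.0, -1.0]]
wrist_force: [-1.3, -0.2, 6.1]
gripper_width: 0.006
gripper_force: 3.1
```

```bash
python3 -m creep '[[-1,0,0,0.6,0,0,0],[-1,0,0,1.2,0,0,0],[-1,0,0,1.2,0,0,0]]'
```

```text
time_s: 15.35
tcp_pos: [0.5955, 0.0344, 0.2386]
ee_rot: [[1.0, 0.031, 0.003], [0.031, -1.0, -0.0], [0.003, 0.0, -1.0]]
wrist_force: [-2.6, -0.2, 10.4]
gripper_width: 0.005
gripper_force: 5.2
```

```bash
python3 -m creep '[[-1,0,0,0.4,0,0,0],[-1,0,0,0.4,0,0,0]]'; python3 -m creep '[[-1,0,0,-5,0,0,0],[-1,0,0,-25,0,0,0],[-1,-30,0,-55,0,0,0],[-1,-66,0,-65,0,0,0],[-1,-66,0,-65,0,0,0],[-1,-66,0,-65,0,0,0],[-1,-66,0,-65,0,0,0]]'; python3 - <<'E'
from h import *
c=cam("wrist"); im,d=vision.capture("wrist"); save("w5.png",im)
vv,uu=np.mgrid[:400,:640]; P=1000*world(c,np.c_[uu.ravel(),vv.ravel()],d.ravel())
rr=np.hypot(P[:,0]-595.5,P[:,1]-34.5); z=abs(P[:,2]-56)<20
a=P[(rr<7)&(rr>3)&z]; b=P[(rr>14)&(rr<22)&z]; print("dowel z",np.median(a[:,2]),len(a),"block z",np.median(b[:,2]),len(b))
k=(abs(P[:,2]-56)<3)&(im.min(2).ravel()>110)&(abs(P[:,1]-34)<30)&(P[:,0]<628)&(P[:,0]>540); print(P[k][:,0].min(),P[k][:,0].max())
E
```

```text
time_s: 15.52
tcp_pos: [0.5955, 0.0344, 0.2386]
ee_rot: [[1.0, 0.031, 0.003], [0.031, -1.0, -0.0], [0.003, 0.0, -1.0]]
wrist_force: [-2.5, 0.1, 11.5]
gripper_width: 0.008
gripper_force: 6.0
time_s: 16.1
tcp_pos: [0.5291, 0.0325, 0.3012]
ee_rot: [[1.0, 0.03, 0.001], [0.03, -1.0, 0.0], [0.001, -0.0, -1.0]]
wrist_force: [0.5, 0.5, -1.2]
gripper_width: 0.002
gripper_force: 0.0
dowel z 55.39586813985559 325 block z 55.52257590847029 2323
559.5348995261096 627.9852312812533
```

View pics/w5.png

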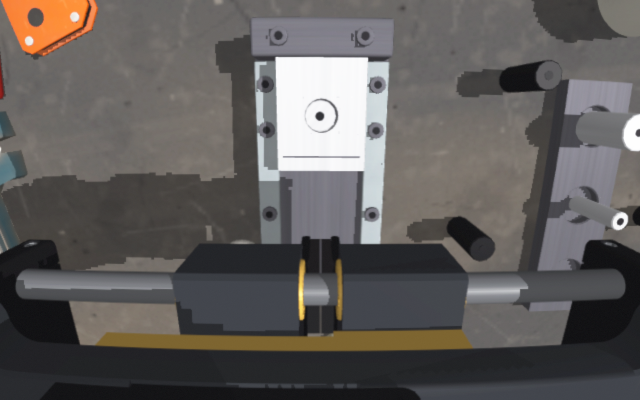

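The dowel is flush at (320,116), with its top at 55.4 mm and the block's at 55.5 mm. The block is against the stop and the other dowels still stand.

```bash
python3 -c "
from station import r
print(r.finish_job())"
```

```text
the job is handed in; nothing more can be done
None
```

The job is handed in at about 16 s: the block is home against the end stop, the 20 mm dowel is pressed flush (tops within 0.2 mm by depth camera), and I did not touch the other two dowels.

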